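Fit the grinding jar on the press-to-run mill and hold it down

TASK

Three grinding jars from three sizes of mill stand blade end down on the bench: pick out the one whose black collar fits the well of this bench mill and lower it into the well, turning it until its teeth drop between the teeth of the driver. Slide it fully home, then press it down against the orange spring ring that works the run switch and keep it pressed fully down: finish while still gripping the jar and holding it there, upright. Leave the other two jars, the two flasks and the rubber bulb where they stand.

Things in the scene. Friction and masses are not known exactly. Their poses are not given: they have to be found in the camera images.
- jar_medium_grip (a point): Point on the axis of the medium grinding jar, 68 mm above its underside, where to grip it; z up. Loose, 0.2 to 0.3 kg, 98 mm tall, blade end down: black collar 60 mm across, up to 34 mm above the underside (it fits the 62.6 mm well); above that a clear hard body, a plain cylinder 46 mm across, to a flat closed top. Six white ribs on the collar mark the gaps between the teeth underneath
- jar_small_grip (a point): Same point, 68 mm up the axis, of the small jar, which looks alike but belongs to a smaller mill: collar 50 mm across, body 39 mm, 92 mm tall, loose
- jar_large_grip (a point): Same point, 68 mm up the axis, of the large jar, which looks alike but belongs to a larger mill: collar 70 mm across, body 53 mm, 104 mm tall, loose
- jar_medium_foot (a point): Centre of the medium jar's underside, 68 mm below jar_medium_grip, same axes. The underside is a recess 17 mm deep and 47 mm across with six inward teeth 5 mm wide that end 14 mm from the axis. The gaps between them lie at 0, 60, 120 ... degrees from the x axis, straight below the white ribs (23 to 34 mm up the collar, 2 mm proud)
- well_mouth (a point): Centre of the well's mouth on top of the mill, 98 mm above the bench; z up, -x towards the front panel. The mill, fixed to the bench, is a white box 136 mm front to back, 112 mm wide, top at 66 mm, carrying a grey round turret 84 mm across. The well in it is 62.6 mm across, walls upright, no chamfer. The orange spring ring lies 14 mm below the mouth while up
- driver_top (a point): Top centre of the driver's teeth in the well, 5 mm below the mouth; z up. Steel, six teeth 6.5 mm wide ending 21 mm from the axis, at 0, 60 ... degrees from this x axis. They enter the jar's gaps when jar x and driver x agree, modulo 60 degrees, within about 5; else the jar rests on them, underside 5 mm below the mouth. Meshed it drops 9 mm more, to the orange ring. Driver turns stiffly (0.35 N m)
- mill_seat (a joint): Travel of the orange spring ring at the bottom of the well: 0 is up, 0.006 (m) is fully down at its stop. It takes 7 N to start it and 13 N to bring it fully down (the jar's own weight is not enough), and it springs back when let go. When fully down, the jar's underside is 20 mm below the well's mouth
- flask_a: 50 ml conical flask with amber broth, 52 mm wide, 85 mm tall, loose, left front of the mill; origin at its underside. Leave it alone
- flask_b: Another such flask, at the back of the bench behind the mill; origin at its underside. Leave it alone
- bulb: Red rubber pipette bulb, 51 mm wide, 76 mm tall, loose; origin at its underside. Leave it alone
Not all that is in view belongs to the job. Leave any yellow look-alike of the part that bears jar_medium_grip alone.

How it is judged (in metres and radians):
On the way:
1. the medium jar is gripped and lifted off the bench (height (world z) of jar_medium_foot above 0.03 m and contact force between the fingers and jar_medium above 1 N), for 0.2 s.
At the end, for the whole second after the job is handed in: Medium jar meshed in the well, gripped and still: underside 17.5 mm or more below the mouth, within 4 mm of its axis, tilt below 0.08 rad, pressing the orange ring down 4.5 mm or more with over 6 N; small and large jars within 30 mm of their starts (value of joint mill_seat above 0.0045 m and z of jar_medium_foot in the frame of well_mouth below -0.0175 m and horizontal distance between jar_medium_foot and well_mouth below 0.004 m and angle between jar_medium_grip's own z axis and vertical below 0.08 rad and contact force between the fingers and jar_medium above 2 N and contact force between jar_medium and mill_seat above 6 N and linear speed of jar_medium below 0.02 m/s and distance of each of jar_small_grip, jar_large_grip from where it was at the start of the episode below 0.03 m); the arm keeps its last pose, push and grip.
It fails at once if another jar, a flask or the bulb is pushed more than 30 mm or tipped (distance of any of jar_small_grip, jar_large_grip, flask_a, flask_b, bulb from where it was at the start of the episode above 0.03 m or angle between any of jar_small_grip, jar_large_grip, flask_a, flask_b, bulb's own z axis and vertical above 0.5 rad).
It also fails if it takes over 40 s, if anything falls off the work surface, if the arm or the gripper's body presses on something with over 40 N, if the wrist force passes 120 N, or if a joint passes its speed limit or range.

ROBOT

A 6-joint arm with a two-finger parallel gripper is mounted at the origin on the work surface; the furniture and walls round the work are solid. World frame = base frame: x ahead of the robot, y to its left, z up, the work surface at z = 0. Lengths are in mm, angles in degrees, forces in N, time in s.
With the tool pointing down it reaches from about 275 to 775 mm from the base axis. Payload 14.6 kg.
Tool frame: the origin (TCP) lies at the very end of the fingers, on their centre line; the grasp point (between the pads) lies 19 mm behind it (ctrl.grip_depth is the z of the grasp point in the tool frame, in mm); z points along the fingers, y is the direction in which the jaws open and shut (so a half turn about z gives the same grasp; the last joint's range is limited). The gripper opens to 85 mm and grips with 20 to 120 N. Pads are 22 mm wide; open, the fingers measure 114 mm over their backs; the gripper's body (76 mm by 85 mm) begins 54 mm behind the grasp point. The pads swing forward as they close: fully open they stand 13 mm farther back than shut.
Start: joints at [-73.413, 15.075, -2.767, 72.158, 0, 81.102], TCP at [225.89, -473.922, 231.278] pointing down, gripper open.
Joint ranges: [-151.79, 151.79], [-50.71, 97.33], [-67.44, 78.34], [-121.81, 120.89], [-77.56, 73.72], [-180, 180]. Speed limits (degrees/s): [108.29, 108.29, 147.25, 159.86, 180, 180].

INTERFACE

Orientations are given as a 3x3 rotation matrix whose columns are the frame's x, y, z axes.
In Python, from workcell import monitor, vision, workorder, ctrl gives the robot as it stands.
- The arm moves only by the tool move_arm, never from a script. Its argument "motion" is a list that holds one entry, the list of rows, each a list of 5 numbers: the shift along the tool's x, y, z in m, then the turn about the tool's z in degrees, then the finger opening in m, from 0 to 0.0854. In form: [[[x, y, z, twist, gripper], ...]]. A call has 1 to 12 rows; each row shifts and turns the commanded pose from where the row before left it, along the tool's axes as they then stand; what a row does not reach is not made up. A row lasts 1/8 s, in which the tool goes at most 62.5 mm and 10.7 degrees, less where a joint would pass 70% of its speed; a pose out of reach is approached as far as the arm can. A call with a gripper value outside its range is refused whole. The fingers move at their own pace and stop on an object; the grip force is fixed at half the most. Time passes only in rows, so rows that do not move let the fingers close. It gives the time, the measured TCP pose, the force and the opening at its end, in the units of the state.
- monitor.get_obs(): the state, without advancing time (a new reading comes with each control period).
- vision.read_camera(name): name is "scene" or "top"; returns a dict with "pixels" (400x640x3 uint8, red, green, blue), "range_z" (400x640 float32, mm along the optical axis (not along the pixel's ray), 0 where there is no reading), "camera_matrix" (3x3 intrinsics, pixels), "rvec" (rotation vector, rad) and "tvec" (3), from world to camera coordinates, as OpenCV has them. Camera axes: x right, y down, z forward; pixel columns grow to the right and rows downward; lengths in mm; the calibration is good to about 2 mm. A picture is of the moment at which its call begins.
- workorder.job_done(): hands the job in, once; it reports no verdict.
The state is a dict: "t": time; "q": joint angles; "joint_velocities": joint speeds; "joint_efforts": joint torques, N m; "eef_pos": TCP position; "eef_rot": TCP orientation; "force": force on the tool from outside, world axes, zero at the start; "moment": the same for the moment, N m; "grip_width": finger opening in mm.
Only numpy, scipy, OpenCV 4.12 (cv2) and the standard library are available. Lean on these libraries where they do the work, as an engineer would, in place of code of your own. Each camera call takes 0.05 s, during which the arm holds its last target.

## Working session

There is one attempt and no reset: what is moved stays moved. The work goes in short steps, Python scripts to look and compute and a tool call to move; the robot and the scene stay as the last step left them, time stands still between calls to the robot, and variables do not carry over. Pictures are saved under pics/ and viewed, and the job is handed in when it is done.

Besides the shell and the picture viewer there is one more tool, called after "Emit:" by a JSON object that holds its "fn" and its "kwargs". move_arm: Moves the arm, as the interface text tells. Its arguments: {"type":"object","properties":{"motion":{"type":"array"}},"required":["motion"]}

```bash
ls; mkdir -p pics; cat > h.py <<'E'
import numpy as np, cv2
from workcell import monitor, vision, workorder, ctrl
def cam(n):
    d=vision.read_camera(n); R=cv2.Rodrigues(np.array(d["rvec"],float))[0]
    return d,np.array(d["pixels"]),np.array(d["range_z"]),np.array(d["camera_matrix"]),R,np.array(d["tvec"],float).ravel()
def cloud(Z,K,R,t):
    v,u=np.indices(Z.shape)
    P=np.stack([(u-K[0,2])/K[0,0]*Z,(v-K[1,2])/K[1,1]*Z,Z],-1)
    return (P-t)@R
def save(n,img): cv2.imwrite("pics/"+n,img[...,::-1])
def proj(p,K,R,t):
    c=R@np.array(p,float)+t; return (K@c)[:2]/c[2]
E
python3 - <<'E'
from h import *
for n in("scene","top"):
    d,I,Z,K,R,t=cam(n); save(n+"0.png",I); np.savez("/tmp/%s0.npz"%n,I=I,Z=Z,K=K,R=R,t=t); print(n,K[0,0],(-R.T@t).round(),R[2].round(2))
o=monitor.get_obs();print(o)
E
```

```text
pics
scene 516.923411813724 [-553. -673.  697.] [ 0.73  0.53 -0.42]
top 453.9005624481637 [ 426.   94. 1126.] [ 0.09 -0.03 -1.  ]
{'t': 0.1, 'q': array([-7.34145490e+01,  1.50980291e+01, -2.79823325e+00,  7.21585596e+01,
       -1.35136901e-03,  8.11021532e+01]), 'joint_velocities': array([ 0.01224627, -0.00791292,  0.07006874, -0.07649875,  0.07323133,
        0.03586015]), 'joint_efforts': array([ 4.94983644e-03, -6.38580680e+01,  3.85059392e+01,  1.00677781e-02,
       -1.25555698e-04, -1.18319255e-05]), 'eef_pos': array([ 225.80407627, -473.70332169,  230.86780107]), 'eef_rot': array([[ 9.02710757e-01,  4.30247838e-01, -2.95724788e-04],
       [ 4.30247921e-01, -9.02710307e-01,  9.10281606e-04],
       [ 1.24692878e-04, -9.48955973e-04, -9.99999542e-01]]), 'force': array([ 0.01186498, -0.55898005, -0.81522089]), 'moment': array([-0.03559953, -0.00187066, -0.01737909]), 'grip_width': 85.47504665194009}
```

View pics/scene0.png

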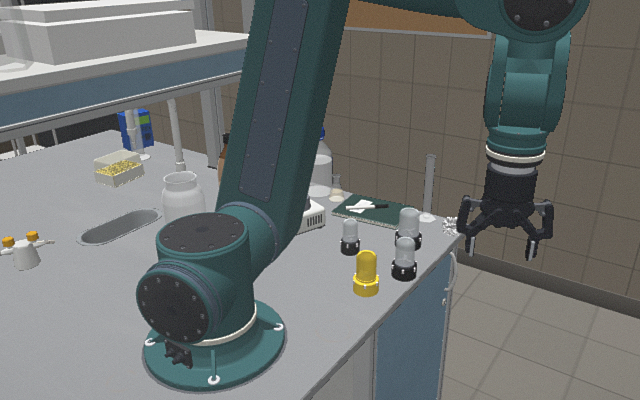

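View pics/top0.png

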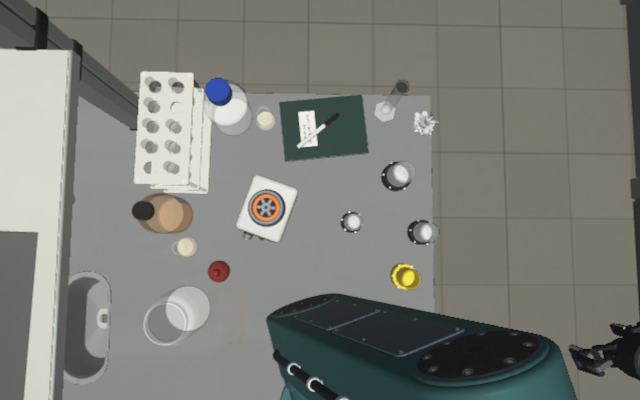

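The top view shows three black-collared jars at (398,175), (351,222) and (423,232). There is a yellow look-alike at (406,277), and the mill is at (267,208). I'll measure the collar sizes next.

```bash
python3 - <<'E'
from h import *
D=np.load("/tmp/top0.npz");I,Z,K,R,t=[D[k] for k in "IZKRt"]
P=cloud(Z,K,R,t)
c=I[150:300,330:450]; save("jars.png",cv2.resize(c,None,fx=5,fy=4*1.25/1.25,interpolation=cv2.INTER_CUBIC)[:600])
c=I[165:250,225:310]; save("mill.png",cv2.resize(c,None,fx=7,fy=7,interpolation=cv2.INTER_CUBIC))
for u,v in((398,175),(351,222),(423,232),(406,277)):
    p=P[v-25:v+25,u-25:u+25].reshape(-1,3); col=I[v-25:v+25,u-25:u+25].reshape(-1,3)
    for lo,hi in((20,38),(85,115)):
        m=(p[:,2]>lo)&(p[:,2]<hi)
        q=p[m]; 
        if len(q)>5: 
            (cx,cy),r=cv2.minEnclosingCircle(q[:,:2].astype(np.float32)); print(u,v,lo,len(q),q.mean(0).round(1),"circ",round(cx,1),round(cy,1),round(r,1), "zmed",np.median(q[:,2]).round(1))
# mill
p=P[165:250,225:310].reshape(-1,3)
for lo,hi in((62,70),(94,102),(80,92)):
    m=(p[:,2]>lo)&(p[:,2]<hi);q=p[m];print(lo,len(q),q.mean(0).round(1),cv2.minEnclosingCircle(q[:,:2].astype(np.float32)),cv2.minAreaRect(q[:,:2].astype(np.float32)))
D=np.load("/tmp/scene0.npz");I=D["I"];c=I[200:300,330:440]; save("jars_s.png",cv2.resize(c,None,fx=6,fy=6,interpolation=cv2.INTER_CUBIC))
E
```

```text
398 175 20 208 [ 556.5 -129.8   32.7] circ 564.6 -142.5 36.1 zmed 33.5
398 175 85 433 [ 563.9 -141.5  101.9] circ 564.8 -143.4 26.9 zmed 102.8
351 222 20 97 [449.  -22.4  33.3] circ 451.3 -32.2 26.3 zmed 33.5
351 222 85 213 [451.3 -31.3  91. ] circ 451.3 -31.9 19.3 zmed 91.1
423 232 20 167 [ 428.4 -188.    32.4] circ 428.0 -202.2 31.5 zmed 33.2
423 232 85 323 [ 427.7 -200.2   96.2] circ 428.1 -202.0 23.2 zmed 97.0
406 277 20 160 [ 327.6 -145.2   32.5] circ 322.6 -156.5 31.3 zmed 33.1
406 277 85 336 [ 322.5 -156.6   96.3] circ 322.1 -158.2 23.2 zmed 96.9
62 1475 [481.4 170.7  65.8] ((482.9693908691406, 171.29481506347656), 81.12651824951172) ((481.59454345703125, 171.18856811523438), (108.4268798828125, 131.8057098388672), 70.2123794555664)
94 428 [482.1 171.2  97.3] ((482.0945739746094, 171.14862060546875), 39.76210021972656) ((482.7224426269531, 171.4000244140625), (77.17805480957031, 76.90361022949219), 0.48118501901626587)
80 357 [481.5 170.5  85. ] ((481.4814758300781, 169.98773193359375), 40.93674850463867) ((481.8442077636719, 166.70687866210938), (71.49540710449219, 80.29541015625), 88.36454772949219)
```

View pics/jars.png

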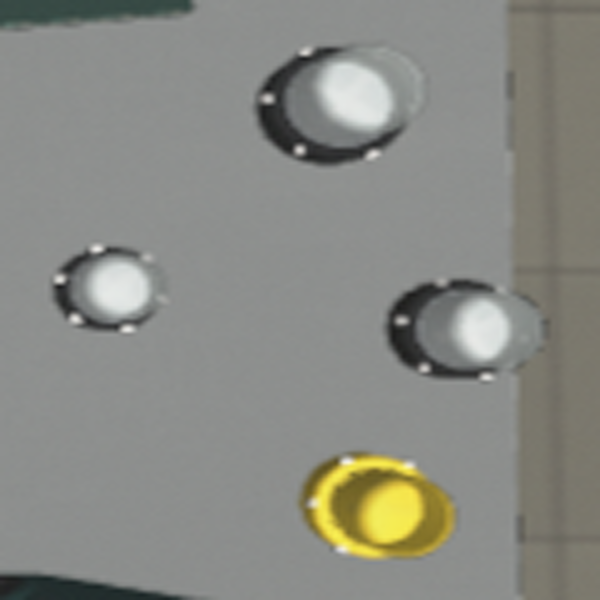

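View pics/mill.png

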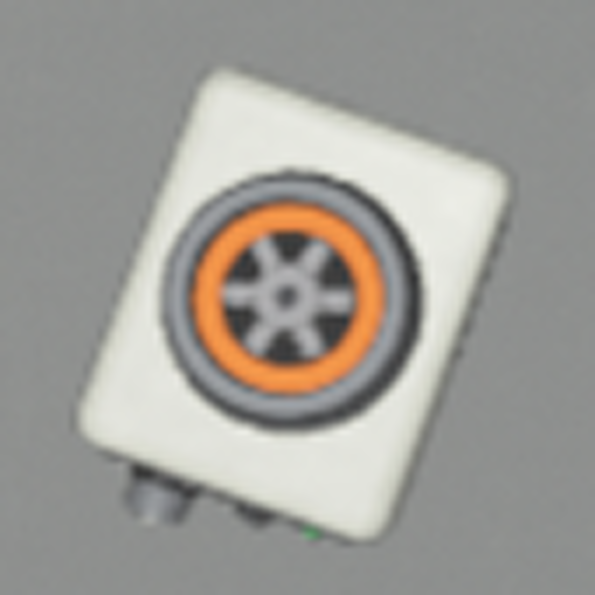

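View pics/jars_s.png

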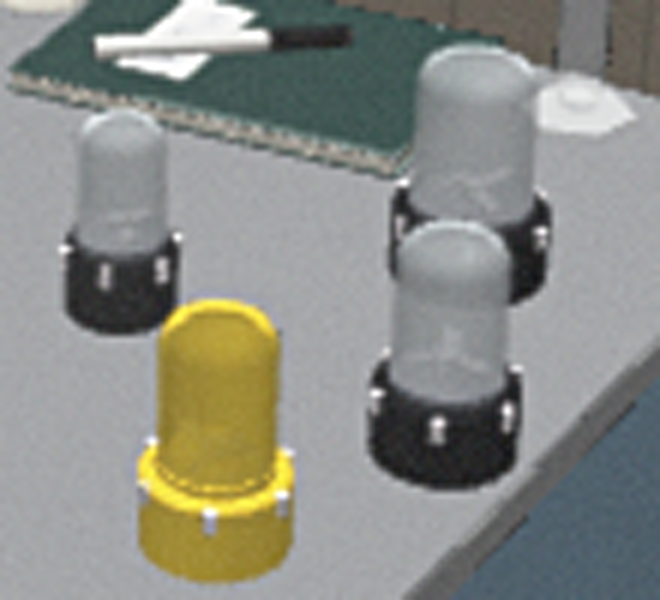

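The medium jar is at pixel (423,232): collar radius with ribs is about 31.5 mm, body radius 23 mm, and its top is at 97 mm. The large jar is (398,175), the small one (351,222), and the yellow one is a decoy. The close crops agree with this. Next I'll measure the rib phase and the driver phase.

```bash
cat > phase.py <<'E'
from h import *
def ray(u,v,z,K,R,t):
    d=R.T@np.array([(u-K[0,2])/K[0,0],(v-K[1,2])/K[1,1],1.]); o=-R.T@t
    return o+d*(z-o[2])/d[2]
if __name__=="__main__":
    D=np.load("/tmp/top0.npz");I,Z,K,R,t=[D[k] for k in "IZKRt"]; I=I.astype(int)
    # ribs from top
    for nm,cx,cy in (("med",428.1,-202.1),):
      for cn in("top","scene"):
        D=np.load("/tmp/%s0.npz"%cn);I,Z,K,R,t=[D[k] for k in "IZKRt"]
        h=34 if cn=="top" else 28.5
        u0,v0=proj((cx,cy,h),K,R,t).astype(int)
        w=I[v0-25:v0+25,u0-25:u0+25].astype(int)
        m=(w.min(2)>150).astype(np.uint8) 
        n,l,s,c=cv2.connectedComponentsWithStats(m)
        for i in range(1,n):
            u,v=c[i]+[u0-25,v0-25]; p=ray(u,v,h,K,R,t)
            a=np.degrees(np.arctan2(p[1]-cy,p[0]-cx)); r=np.hypot(p[1]-cy,p[0]-cx)
            if s[i,4]<40: print(cn,(round(u,1),round(v,1)),s[i,4],"r",r.round(1),"a",a.round(1),"mod60",(a%60).round(1))
    D=np.load("/tmp/top0.npz");I,Z,K,R,t=[D[k] for k in "IZKRt"]
    # orange ring centre -> z=84 ; teeth
    hsv=cv2.cvtColor(I,cv2.COLOR_RGB2HSV); m=((hsv[...,0]<20)&(hsv[...,1]>150)&(hsv[...,2]>180)).astype(np.uint8)
    m[:165]=0;m[250:]=0;m[:,:225]=0;m[:,310:]=0
    v,u=np.nonzero(m); pts=np.array([ray(a,b,84,K,R,t)[:2] for a,b in zip(u,v)],np.float32)
    print("orange",cv2.minEnclosingCircle(pts))
    for z0,cx,cy in((93,481.9,171),):
      for cx,cy in((481.9,171),(480.5,170)):
        th=np.radians(np.arange(0,360,1)); acc=0
        for r in (13,15,17,19):
            pr=np.array([proj((cx+r*np.cos(a),cy+r*np.sin(a),z0),K,R,t) for a in th],np.float32)
            g=cv2.remap(I.mean(2).astype(np.float32),pr[:,0].reshape(-1,1),pr[:,1].reshape(-1,1),cv2.INTER_LINEAR).ravel()
            f=(g*np.exp(-6j*th)).sum(); acc+=f
            print(r,np.degrees(-np.angle(f))/6%60 ,(abs(f)/360).round(1))
        print("driver phase",(np.degrees(-np.angle(acc))/6)%60)
E
python3 phase.py
```

```text
top (np.float64(418.0), np.float64(219.5)) 2 r 31.2 a 15.7 mod60 15.7
top (np.float64(430.0), np.float64(221.5)) 2 r 32.8 a -39.3 mod60 20.7
top (np.float64(410.0), np.float64(230.0)) 1 r 28.7 a 80.7 mod60 20.7
top (np.float64(414.3), np.float64(241.7)) 3 r 29.6 a 142.1 mod60 22.1
top (np.float64(427.0), np.float64(243.8)) 4 r 30.9 a -156.1 mod60 23.9
scene (np.float64(420.0), np.float64(239.5)) 2 r 138.0 a 8.7 mod60 8.7
scene (np.float64(405.1), np.float64(258.0)) 29 r 32.2 a 18.7 mod60 18.7
scene (np.float64(403.0), np.float64(261.0)) 1 r 17.0 a 28.1 mod60 28.1
scene (np.float64(414.0), np.float64(268.5)) 4 r 29.5 a -91.7 mod60 28.3
scene (np.float64(402.2), np.float64(270.8)) 4 r 27.6 a -156.7 mod60 23.3
orange ((482.9450378417969, 170.60658264160156), 30.417152404785156)
13 26.154482476072285 21.1
15 26.54929250433256 26.6
17 26.626836487936263 27.2
19 26.69085974252225 23.5
driver phase 26.519844618849962
13 26.389070011335832 14.2
15 26.629209147619587 20.9
17 26.49160516678693 22.4
19 27.11197754167038 18.8
driver phase 26.662878992176445
```

```bash
cat > ribs.py <<'E'
from phase import *
from scipy.optimize import least_squares
def ribs(I,K,R,t,cx,cy,h,n=25,thr=95,rr=(25,36)):
    u0,v0=proj((cx,cy,h),K,R,t).astype(int)
    g=I.min(2).astype(np.float32)
    top=g-cv2.morphologyEx(g,cv2.MORPH_OPEN,np.ones((5,5)))
    m=np.zeros(g.shape,np.uint8); m[v0-n:v0+n,u0-n:u0+n]=top[v0-n:v0+n,u0-n:u0+n]>40
    k,l,s,c=cv2.connectedComponentsWithStats(m); out=[]
    for i in range(1,k):
        ys,xs=np.nonzero(cv2.dilate((l==i).astype(np.uint8),np.ones((3,3)))); w=top[ys,xs]
        u,v=(xs*w).sum()/w.sum(),(ys*w).sum()/w.sum(); p=ray(u,v,h,K,R,t)
        a=np.degrees(np.arctan2(p[1]-cy,p[0]-cx)); r=np.hypot(p[1]-cy,p[0]-cx)
        print((round(u,1),round(v,1)),s[i,4],"r",r.round(1),"a",a.round(1),"mod60",(a%60).round(1))
        if rr[0]<r<rr[1]: out.append(p[:2])
    return np.array(out)
def fit(P,cx,cy,r=31,a0=20):
    def f(x):
        a=np.degrees(np.arctan2(P[:,1]-x[1],P[:,0]-x[0])); k=np.round((a-x[2])/60)*60+x[2]
        return (P-np.c_[x[0]+r*np.cos(np.radians(k)),x[1]+r*np.sin(np.radians(k))]).ravel()
    s=least_squares(f,[cx,cy,a0],loss="soft_l1"); return s.x,np.abs(s.fun).max()
if __name__=="__main__":
    D=np.load("/tmp/top0.npz");I,Z,K,R,t=[D[k] for k in "IZKRt"]
    P=ribs(I,K,R,t,428.1,-202.1,34); print(fit(P,428.1,-202.1))
E
python3 ribs.py
```

```text
(np.float64(417.9), np.float64(220.5)) 3 r 29.0 a 17.5 mod60 17.5
(np.float64(430.0), np.float64(221.9)) 2 r 32.1 a -40.2 mod60 19.8
(np.float64(409.8), np.float64(229.7)) 7 r 29.2 a 79.2 mod60 19.2
(np.float64(414.4), np.float64(241.2)) 4 r 28.6 a 141.3 mod60 21.3
(np.float64(426.9), np.float64(243.8)) 2 r 30.9 a -156.5 mod60 23.5
(array([ 428.58488829, -203.76960222,   20.51677846]), np.float64(1.8166861497118703))
```

Emit:
{"fn": "move_arm", "kwargs": {"motion": [[[0,0,0,-9.2,0.085],[0,0,0,-9.2,0.085],[0,0,0,-9.2,0.085],[0,0,0,-9.2,0.085],[0,0,0,-9.2,0.085],[0,0,0,-9.2,0.085],[0,0,0,-9.3,0.085],[0.03,0.022,0,0,0.085],[0.03,0.022,0,0,0.085],[0.03,0.022,0,0,0.085],[0.03,0.022,0,0,0.085],[0.03,0.022,0,0,0.085]]]}}

```text
t: 1.6
eef_pos: [336.4, -322.8, 231.1]
eef_rot: [[0.0, 1.0, -0.0], [1.0, -0.0, 0.0], [0.0, -0.0, -1.0]]
force: [0.4, -0.5, 0.4]
grip_width: 85.3
```

Emit:
{"fn": "move_arm", "kwargs": {"motion": [[[0.03,0.022,0,0,0.085],[0.03,0.022,0,0,0.085],[0.03,0.022,0,0,0.085],[0.03,0.022,0,0,0.085],[0,0,0,0,0.085],[0,0,0,0,0.085]]]}}

```text
t: 2.35
eef_pos: [423.7, -204.2, 231.1]
eef_rot: [[-0.0, 1.0, -0.0], [1.0, 0.0, 0.0], [0.0, -0.0, -1.0]]
force: [0.4, -0.0, -0.1]
grip_width: 85.3
```

Emit:
{"fn": "move_arm", "kwargs": {"motion": [[[0.0018,0.0045,0.03,0,0.085],[0,0,0.03,0,0.085],[0,0,0.03,0,0.085],[0,0,0.03,0,0.085],[0,0,0.03,0,0.085],[0,0,0.022,0,0.085],[0,0,0.01,0,0.085],[0,0,0,0,0.085],[0,0,0,0,0.085]]]}}

```text
t: 3.48
eef_pos: [428.8, -202.7, 50.0]
eef_rot: [[0.001, 1.0, 0.001], [1.0, -0.001, -0.001], [-0.001, 0.001, -1.0]]
force: [-0.2, 0.4, 0.1]
grip_width: 84.9
```

```bash
python3 - <<'E'
from h import *
for n in("scene","top"):
    d,I,Z,K,R,t=cam(n)
    u,v=proj((428,-202,80),K,R,t).astype(int); c=I[v-50:v+50,max(u-60,0):u+60]; save(n+"1.png",cv2.resize(c,None,fx=5,fy=5,interpolation=cv2.INTER_CUBIC))
E
```

```text
(no output)
```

View pics/scene1.png

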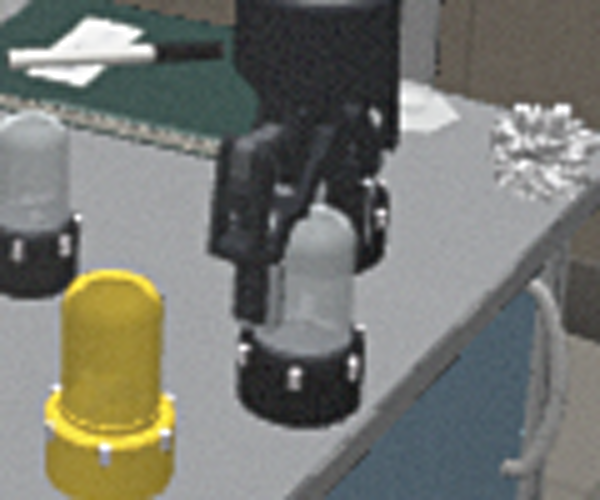

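View pics/top1.png

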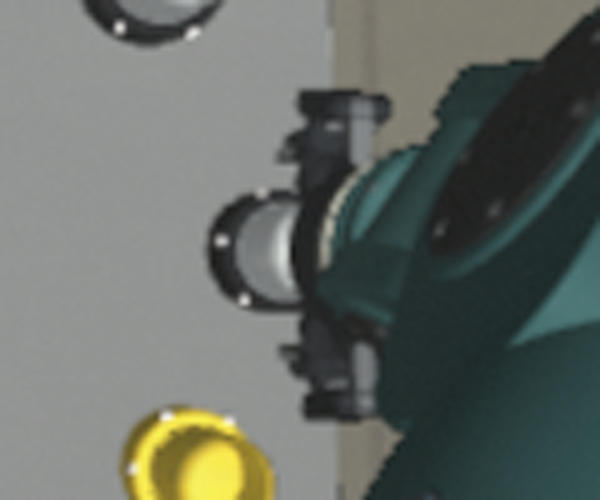

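In the scene crop, centred on the jar, the fingers straddle the medium jar's clear body just above the collar, near (300,270). I'll close the gripper and lift.

Emit:
{"fn": "move_arm", "kwargs": {"motion": [[[0,0,0,0,0.06],[0,0,0,0,0.045],[0,0,0,0,0.03],[0,0,0,0,0.03],[0,0,0,0,0.03],[0,0,0,0,0.03],[0,0,0,0,0.03]]]}}

```text
t: 4.45
eef_pos: [428.7, -202.3, 49.6]
eef_rot: [[0.0, 1.0, 0.0], [1.0, -0.0, -0.0], [-0.0, 0.0, -1.0]]
force: [-1.4, 1.4, 5.8]
grip_width: 45.0
```

Emit:
{"fn": "move_arm", "kwargs": {"motion": [[[0,0,-0.01,0,0.03],[0,0,-0.03,0,0.03],[0,0,-0.04,0,0.03],[0,0,-0.04,0,0.03],[0,0,-0.03,0,0.03],[0,0,0,0,0.03],[0,0,0,0,0.03]]]}}

```text
t: 5.32
eef_pos: [428.1, -201.9, 198.6]
eef_rot: [[0.0, 1.0, -0.001], [1.0, -0.0, 0.001], [0.001, -0.001, -1.0]]
force: [-0.1, -0.4, -2.8]
grip_width: 44.6
```

Emit:
{"fn": "move_arm", "kwargs": {"motion": [[[0.02,0.003,0,0,0.03],[0.035,0.005,0,0,0.03],[0.038,0.0055,0,0,0.03],[0.04,0.006,0,0,0.03],[0.04,0.006,0,0,0.03],[0.04,0.006,0,0,0.03],[0.04,0.006,0,0,0.03],[0.04,0.006,0,0,0.03],[0.035,0.005,0,0,0.03],[0.025,0.003,0,0,0.03],[0.02,0.0025,0,0,0.03],[0,0,0,0,0.03]]]}}

```text
t: 6.82
eef_pos: [481.9, 171.6, 198.0]
eef_rot: [[-0.001, 1.0, -0.002], [1.0, 0.001, -0.0], [-0.0, -0.002, -1.0]]
force: [0.3, -0.8, -2.8]
grip_width: 45.2
```

```bash
python3 - <<'E'
from h import *
o=monitor.get_obs();print(o["eef_pos"],o["eef_rot"].round(3),o["force"])
for n in("scene","top"):
    d,I,Z,K,R,t=cam(n);np.savez("/tmp/%s2.npz"%n,I=I,Z=Z,K=K,R=R,t=t)
    x,y=o["eef_pos"][:2]
    u,v=proj((x,y,170),K,R,t).astype(int);print(u,v); c=I[v-50:v+50,max(u-60,0):u+60]; save(n+"2.png",cv2.resize(c,None,fx=5,fy=5,interpolation=cv2.INTER_CUBIC))
E
```

```text
[481.93804193 171.59613981 197.95485824] [[-0.001  1.    -0.002]
 [ 1.     0.001 -0.   ]
 [-0.    -0.002 -1.   ]] [ 0.27473871 -0.83487736 -2.76880569]
293 172
262 205
```

View pics/scene2.png

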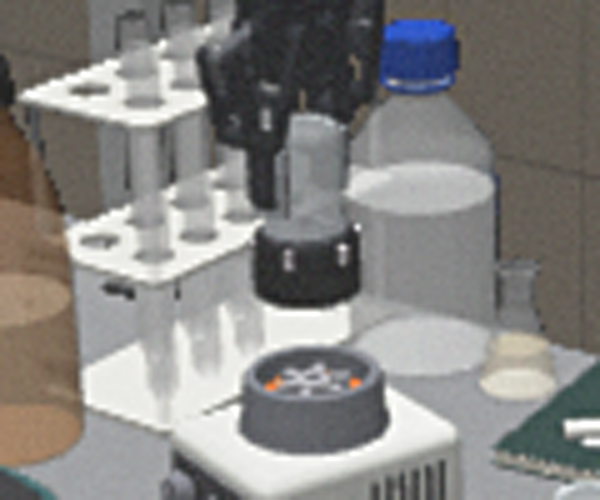

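View pics/top2.png

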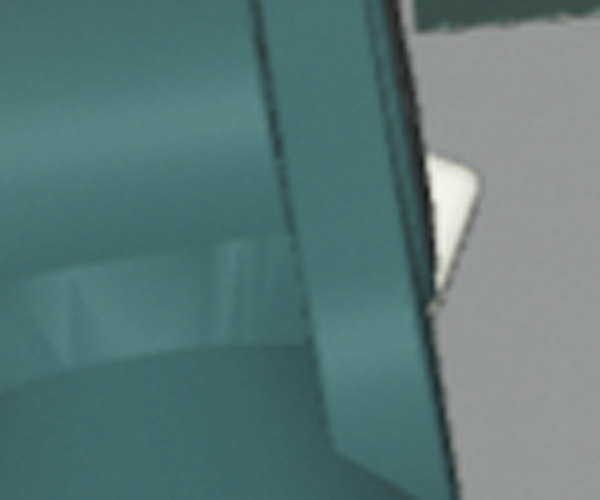

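The scene view shows the held jar at crop (305,250), above the turret at (313,400). The arm blocks the top view. I'll fit both axes in the scene view, where the relative offset cancels calibration error, and get the rib phase there too.

```bash
cat > rel.py <<'E'
from ribs import *
def circ(P,r,c0):
    s=least_squares(lambda x:np.hypot(P[:,0]-x[0],P[:,1]-x[1])-r,c0,loss="soft_l1",f_scale=0.5); return s.x,np.median(np.abs(s.fun))
def run(f):
    D=np.load(f);I,Z,K,R,t=[D[k] for k in "IZKRt"]; C=cloud(Z,K,R,t); C[Z==0]=1e6
    near=np.hypot(C[...,0]-482,C[...,1]-171)<60
    for a,b in((68,80),(80,94),(70,94)):
        m=near&(C[...,2]>a)&(C[...,2]<b)&(np.hypot(C[...,0]-482,C[...,1]-171)>36); print("turret",m.sum(),circ(C[m],42,[482,171]))
    m=near&(C[...,2]>95)&(C[...,2]<105)&(np.hypot(C[...,0]-482,C[...,1]-171)>33);print("top z",np.median(C[m][:,2]))
    return I,Z,K,R,t,C,near
if __name__=="__main__":
    I,Z,K,R,t,C,near=run("/tmp/scene2.npz")
    dark=(I.max(2)<80)
    for a,b in((150,160),(160,170),(170,180),(150,180)):
        m=near&dark&(C[...,2]>a)&(C[...,2]<b); print("collar",m.sum(),circ(C[m],30,[482,171]))
    m=near&dark&(C[...,2]>140)&(C[...,2]<186);print("collar z",np.percentile(C[m][:,2],[1,5,50,95,99]).round(1))
    P=ribs(I,K,R,t,480,171,149+28.5,rr=(20,40));print(P, fit(P,482,171))
E
python3 rel.py
```

```text
turret 166 (array([482.21232528, 169.86364804]), np.float64(2.2758463377034843))
turret 137 (array([483.55222686, 171.41082883]), np.float64(1.7762225502697646))
turret 247 (array([483.34959258, 170.88513538]), np.float64(1.8069198086763123))
top z 97.87473084602584
collar 54 (array([481.07656571, 169.92517435]), np.float64(1.2930421340110385))
collar 75 (array([480.84711254, 170.03520157]), np.float64(1.793645906464132))
collar 60 (array([480.61170237, 169.2616789 ]), np.float64(1.5305875372012903))
collar 189 (array([480.79888151, 169.80904935]), np.float64(1.5049905079236119))
collar z [151.8 153.5 168.4 183.9 184.8]
(np.float64(267.8), np.float64(143.6)) 1 r 250.7 a 57.0 mod60 57.0
(np.float64(279.6), np.float64(145.7)) 2 r 217.3 a 49.5 mod60 49.5
(np.float64(285.7), np.float64(145.5)) 8 r 214.5 a 44.5 mod60 44.5
(np.float64(295.8), np.float64(145.2)) 1 r 212.6 a 36.1 mod60 36.1
(np.float64(298.4), np.float64(146.3)) 2 r 202.1 a 33.6 mod60 33.6
(np.float64(301.0), np.float64(147.2)) 1 r 193.4 a 31.0 mod60 31.0
(np.float64(278.3), np.float64(155.5)) 23 r 129.9 a 58.1 mod60 58.1
(n
[... 515 characters left out ...]
 -92.0 mod60 28.0
(np.float64(290.2), np.float64(173.7)) 8 r 27.6 a -157.6 mod60 22.4
(np.float64(277.9), np.float64(187.0)) 15 r 122.3 a -160.1 mod60 19.9
(np.float64(286.0), np.float64(183.2)) 1 r 94.2 a -152.8 mod60 27.2
(np.float64(301.0), np.float64(183.2)) 3 r 98.1 a -129.4 mod60 50.6
(np.float64(269.1), np.float64(190.4)) 14 r 148.3 a -165.6 mod60 14.4
(np.float64(282.8), np.float64(192.9)) 1 r 156.1 a -151.0 mod60 29.0
(np.float64(284.9), np.float64(191.7)) 1 r 148.7 a -149.5 mod60 30.5
[[489.6537241  192.98412172]
 [515.6544894  159.89440897]
 [479.00118187 142.23320235]
 [454.44006854 160.49018589]] (array([484.55170681, 172.44336217,  21.75922624]), np.float64(10.139149340582833))
```

```bash
cat > lat.py <<'E'
from rel import *
def edge(g,v,u,dirn,n=8):
    pass
def bearings(I,K,R,t,axis,z,r,lab,win=4):
    """subpixel edges near predicted tangent points at height z"""
    cpos=-R.T@t; d=np.array(axis)-cpos[:2]; L=np.hypot(*d); b0=np.arctan2(d[1],d[0]); ha=np.arcsin(r/L)
    g=cv2.GaussianBlur(I.astype(np.float32).mean(2),(0,0),0.6); out=[]
    for s in(1,-1):
        T=np.sqrt(L*L-r*r); a=b0+s*ha
        p=np.array([cpos[0]+T*np.cos(a),cpos[1]+T*np.sin(a),z]); u,v=proj(p,K,R,t)
        us=np.arange(u-win,u+win+.01,0.1).astype(np.float32)
        l=cv2.remap(g,us.reshape(1,-1),np.full((1,len(us)),v,np.float32),cv2.INTER_LINEAR).ravel()
        gr=np.abs(np.gradient(l)); w=gr*(gr>0.5*gr.max()); k=gr.argmax(); sel=np.abs(np.arange(len(us))-k)<12
        ue=(us*w*sel).sum()/(w*sel).sum()
        q=ray(ue,v,z,K,R,t)-cpos; out.append(np.arctan2(q[1],q[0]))
    m=np.mean(out); return (m-b0)*L,(abs(out[0]-out[1])/2-ha)*L,np.array([-np.sin(b0),np.cos(b0)])
if __name__=="__main__":
    import sys
    D=np.load(sys.argv[1]);I,Z,K,R,t=[D[k] for k in "IZKRt"]; zu=float(sys.argv[2])
    ax=(482,171)
    for z in np.arange(74,95,3): x=bearings(I,K,R,t,ax,z,42,"");print("turret",z,x[0].round(2),x[1].round(2),x[2].round(2))
    for z in np.arange(zu+4,zu+22,3): x=bearings(I,K,R,t,ax,z,30,"");print("collar",z,x[0].round(2),x[1].round(2))
    for z in np.arange(zu+38,zu+60,4): x=bearings(I,K,R,t,ax,z,23,"");print("body",z,x[0].round(2),x[1].round(2))
E
python3 lat.py /tmp/scene2.npz 148.5
```

```text
turret 74 -1.22 0.21 [-0.63  0.77]
turret 77 -0.95 -0.84 [-0.63  0.77]
turret 80 -0.88 -1.2 [-0.63  0.77]
turret 83 -0.47 -0.76 [-0.63  0.77]
turret 86 -0.16 -0.44 [-0.63  0.77]
turret 89 -1.05 -1.21 [-0.63  0.77]
turret 92 -1.09 -1.1 [-0.63  0.77]
collar 152.5 -0.25 -0.14
collar 155.5 -0.14 -0.1
collar 158.5 0.07 0.32
collar 161.5 0.06 0.6
collar 164.5 -0.05 0.05
collar 167.5 -0.39 -0.27
body 186.5 -0.46 4.38
body 190.5 0.92 -2.06
body 194.5 0.74 -2.39
body 198.5 0.98 3.88
body 202.5 2.2 3.76
body 206.5 2.85 3.68
```

```bash
python3 - <<'E'
from rel import *
D=np.load("/tmp/scene2.npz");I,Z,K,R,t=[D[k] for k in "IZKRt"]
cpos=-R.T@t; ax=np.array((482,171.))+(-0.1)*np.array([-.63,.77]); d=ax-cpos[:2];L=np.hypot(*d);b0=np.arctan2(d[1],d[0])
g=I.astype(float).min(2)
for (u,v) in((301,172),(290,174)):
    s=I[v-6:v+7,u-5:u+6].astype(int).min(2); print(s)
    y,x=np.indices(s.shape); w=np.clip(s-90.,0,None)*(abs(x-5)<3); w[:2]=0; 
    uu=(w*x).sum()/w.sum()+u-5; vv=(w*y).sum()/w.sum()+v-6
    q=ray(uu,vv,148.5+28.5,K,R,t)-cpos; b=np.arctan2(q[1],q[0])
    for r in(31,32):
        # rib at angle phi from direction to camera; solve  
        db=b-b0
        f=lambda p: np.arctan2(r*np.sin(p),L-r*np.cos(p))-db
        from scipy.optimize import brentq
        p=brentq(f,-1.4,1.4)
        # world angle: towards camera dir = b0+pi ; lateral +(-sin,cos) => angle decreasing
        print(uu,vv,r,"world",(np.degrees(b0+np.pi-p)), np.degrees(b0+np.pi-p)%60)
E
```

```text
[[133 142 146 143 132 126 107 104 142 130 130]
 [137 128 133 130 131 133  87  90 236 137 127]
 [139 134 133 133 122  99  62  47 100 128 134]
 [144 125 111  88  78  64  47  40  56 129 137]
 [ 84  85  86  61  63  89  46  43  55 142 138]
 [ 65  56  56  50 118 229 129  50  52 134 139]
 [ 53  53  51  46  75 153  98  43  51 134 136]
 [ 49  46  43  46  76 143  95  46  52 134 136]
 [ 47  49  48  44  71 144  78  43  41 110 136]
 [ 51  50  44  42  41  62  46  40  48 109 132]
 [ 45  46  42  46  45  39  47  39  49 107 132]
 [ 51  48  51  48  45  47  44  44  50 109 135]
 [ 49  48  52  54  47  46  48  45  44 107 130]]
300.80126849894293 171.20507399577167 31 world 258.29168779474617 18.291687794746167
300.80126849894293 171.20507399577167 32 world 256.8079628532331 16.807962853233107
[[ 87 134 140 142 144 142 145 141 139 136 136]
 [ 61  88 109 134 138 145 140 144 138 141 139]
 [ 50  57  74  91  88  85  95 111  97  92  86]
 [ 49  53  54  60  53  76  77  73  74  68  62]
 [ 44  52  49  46  72 163 109  62  56  59  57]
 [ 40  49  39  48  76 131  93  47  50  49  53]
 [ 49  44  47  45  75 154  96  48  46  47  52]
 [ 49  48  54  41  73 151 116  56  50  45  50]
 [ 38  41  47  43  50  69  60  52  45  48  45]
 [ 46  48  46  42  50  50  44  40  54  50  48]
 [ 48  49  42  51  47  49  49  44  51  50  51]
 [ 45  43  51  51  46  45  49  45  48  44  48]
 [ 45  43  44  41  53  47  44  56  47  46  51]]
290.309375 173.221875 31 world 202.1026586006447 22.102658600644702
290.309375 173.221875 32 world 202.6661596757204 22.666159675720394
```

Emit:
{"fn": "move_arm", "kwargs": {"motion": [[[-0.0008,0.0004,0,0,0.03],[0,0,0.01,-3.1,0.03],[0,0,0.015,-3.1,0.03],[0,0,0.013,0,0.03],[0,0,0.006,0,0.03],[0,0,0,0,0.03],[0,0,0,0,0.03]]]}}

```text
t: 7.8
eef_pos: [483.2, 170.0, 155.7]
eef_rot: [[-0.107, 0.994, 0.001], [0.994, 0.107, 0.0], [0.0, 0.001, -1.0]]
force: [-0.5, -1.6, -2.2]
grip_width: 45.0
```

```bash
python3 - <<'E'
from h import *
o=monitor.get_obs();print(o["eef_pos"],o["eef_rot"].round(4),o["force"],o["moment"])
d,I,Z,K,R,t=cam("scene");np.savez("/tmp/scene3.npz",I=I,Z=Z,K=K,R=R,t=t)
c=I[135:235,235:355];save("scene3.png",cv2.resize(c,None,fx=5,fy=5,interpolation=cv2.INTER_CUBIC))
E
python3 lat.py /tmp/scene3.npz 104
```

```text
[483.20572334 170.01653613 155.68444036] [[-1.074e-01  9.942e-01  6.000e-04]
 [ 9.942e-01  1.074e-01  1.000e-04]
 [ 1.000e-04  6.000e-04 -1.000e+00]] [-0.48169584 -1.58081644 -2.19121284] [-0.00538981 -0.00145402  0.0246778 ]
turret 74 -1.21 0.2 [-0.63  0.77]
turret 77 -0.78 -0.75 [-0.63  0.77]
turret 80 -0.83 -1.15 [-0.63  0.77]
turret 83 -0.46 -0.76 [-0.63  0.77]
turret 86 -0.15 -0.43 [-0.63  0.77]
turret 89 -1.11 -1.27 [-0.63  0.77]
turret 92 -1.09 -1.1 [-0.63  0.77]
collar 108.0 -2.31 -0.16
collar 111.0 -2.8 0.41
collar 114.0 -2.24 -0.09
collar 117.0 -2.38 -0.32
collar 120.0 -2.42 -0.19
collar 123.0 -2.71 -0.27
body 142.0 -2.52 5.32
body 146.0 -3.34 3.0
body 150.0 0.57 -2.21
body 154.0 2.21 -1.66
body 158.0 3.11 -0.95
body 162.0 3.4 -0.9
```

View pics/scene3.png

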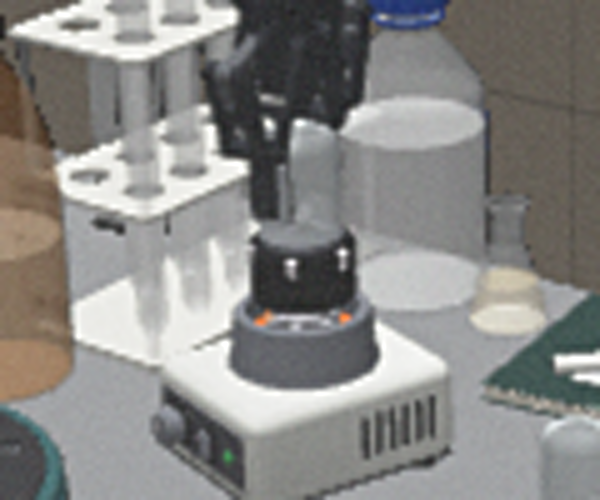

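Emit:
{"fn": "move_arm", "kwargs": {"motion": [[[0.0012,-0.0008,0,0,0.03],[0,0,0,0,0.03],[0,0,0,0,0.03]]]}}

```text
t: 8.22
eef_pos: [482.0, 171.2, 155.3]
eef_rot: [[-0.108, 0.994, 0.0], [0.994, 0.108, 0.0], [0.0, 0.0, -1.0]]
force: [-0.4, 0.5, -2.3]
grip_width: 44.9
```

```bash
python3 - <<'E'
from h import *
o=monitor.get_obs();print(o["eef_pos"],o["force"])
d,I,Z,K,R,t=cam("scene");np.savez("/tmp/scene4.npz",I=I,Z=Z,K=K,R=R,t=t)
o=monitor.get_obs();print(o["eef_pos"],o["force"])
E
python3 lat.py /tmp/scene4.npz 104 | grep coll
```

```text
[482.03496293 171.16296192 155.32216296] [-0.40450608  0.53811886 -2.30844155]
[482.03848486 171.13899828 155.32535317] [ 0.15640367  0.18022314 -2.67198393]
collar 108.0 -0.56 0.54
collar 111.0 -0.35 0.49
collar 114.0 -0.65 0.2
collar 117.0 -0.65 0.35
collar 120.0 -0.72 0.69
collar 123.0 -1.51 0.13
```

Emit:
{"fn": "move_arm", "kwargs": {"motion": [[[0,0.0003,0.004,0,0.03],[0,0,0.003,0,0.03],[0,0,0.002,0,0.03],[0,0,0.001,0,0.03],[0,0,0,0,0.03],[0,0,0,0,0.03]]]}}

```text
t: 9.02
eef_pos: [482.4, 171.2, 145.4]
eef_rot: [[-0.108, 0.994, 0.0], [0.994, 0.108, 0.0], [0.0, 0.0, -1.0]]
force: [0.5, -1.2, -2.4]
grip_width: 44.9
```

Emit:
{"fn": "move_arm", "kwargs": {"motion": [[[0,0,0.0015,0,0.03],[0,0,0.0015,0,0.03],[0,0,0.0015,0,0.03],[0,0,0,0,0.03],[0,0,0,0,0.03]]]}}

```text
t: 9.65
eef_pos: [482.4, 171.1, 140.8]
eef_rot: [[-0.108, 0.994, 0.0], [0.994, 0.108, -0.0], [-0.0, 0.0, -1.0]]
force: [0.2, 0.2, -3.2]
grip_width: 44.5
```

Emit:
{"fn": "move_arm", "kwargs": {"motion": [[[0,0,0.0015,0,0.03],[0,0,0.0015,0,0.03],[0,0,0.0015,0,0.03],[0,0,0.0015,0,0.03],[0,0,0,0,0.03],[0,0,0,0,0.03]]]}}

```text
t: 10.4
eef_pos: [482.3, 171.1, 134.8]
eef_rot: [[-0.108, 0.994, -0.0], [0.994, 0.108, -0.0], [-0.0, -0.0, -1.0]]
force: [0.3, 0.2, -2.3]
grip_width: 45.0
```

Meshed, with no resistance. Next I'll press in small steps.

Emit:
{"fn": "move_arm", "kwargs": {"motion": [[[0,0,0.0015,0,0.03],[0,0,0.0015,0,0.03],[0,0,0.0015,0,0.03],[0,0,0,0,0.03],[0,0,0,0,0.03]]]}}

```text
t: 11.02
eef_pos: [482.5, 171.2, 130.7]
eef_rot: [[-0.108, 0.994, 0.001], [0.994, 0.108, 0.0], [0.0, 0.001, -1.0]]
force: [-1.9, -0.6, 7.1]
grip_width: 44.9
```

Emit:
{"fn": "move_arm", "kwargs": {"motion": [[[0,0,0.0015,0,0.03],[0,0,0.0015,0,0.03],[0,0,0.0005,0,0.03],[0,0,0,0,0.03],[0,0,0,0,0.03]]]}}

```text
t: 11.65
eef_pos: [482.6, 171.2, 127.5]
eef_rot: [[-0.108, 0.994, 0.001], [0.994, 0.108, 0.0], [0.0, 0.001, -1.0]]
force: [-3.0, -0.3, 12.2]
grip_width: 44.7
```

Emit:
{"fn": "move_arm", "kwargs": {"motion": [[[0,0,0.001,0,0.03],[0,0,0,0,0.03],[0,0,0,0,0.03],[0,0,0,0,0.03]]]}}

```text
t: 12.15
eef_pos: [482.6, 171.2, 127.3]
eef_rot: [[-0.108, 0.994, 0.002], [0.994, 0.108, 0.0], [0.0, 0.002, -1.0]]
force: [-7.3, -0.6, 25.4]
grip_width: 45.3
```

Emit:
{"fn": "move_arm", "kwargs": {"motion": [[[0,-0.0003,0,0,0.03],[0,0,0,0,0.03],[0,0,0,0,0.03],[0,0,0,0,0.03]]]}}

```text
t: 12.65
eef_pos: [482.6, 171.2, 127.3]
eef_rot: [[-0.108, 0.994, 0.002], [0.994, 0.108, 0.0], [0.0, 0.002, -1.0]]
force: [-6.5, -1.4, 24.5]
grip_width: 45.1
```

```bash
python3 - <<'E'
from h import *
d,I,Z,K,R,t=cam("scene")
c=I[135:285,235:435];save("scene5.png",cv2.resize(c,None,fx=4,fy=4,interpolation=cv2.INTER_CUBIC))
o=monitor.get_obs();print(o["t"],o["eef_pos"],o["force"],o["moment"],o["grip_width"])
E
```

```text
12.7 [482.59734479 171.22598374 127.28143472] [-5.47196823 -2.02259943 24.03818072] [-0.31279071  1.72159946 -0.02506027] 44.81743392849225
```

View pics/scene5.png

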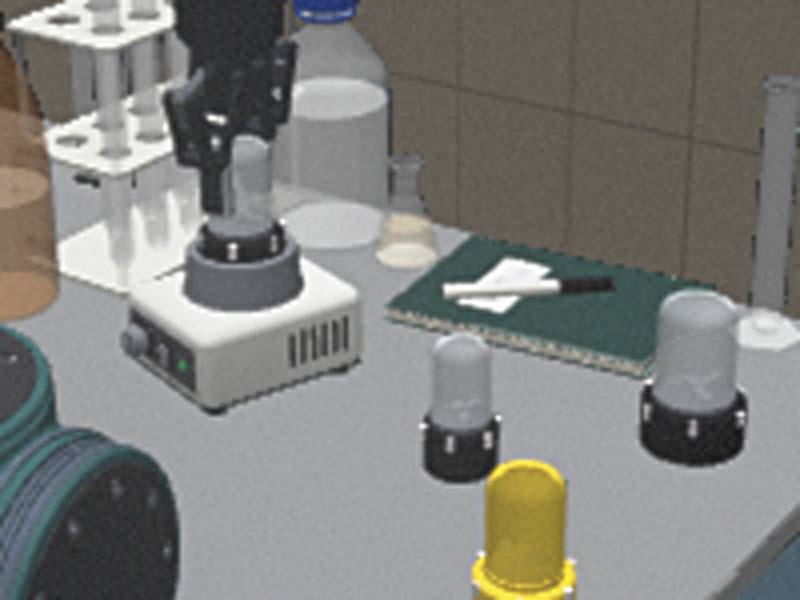

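The jar is upright and deep in the turret at crop (245,235), with only the ribbed upper part of the collar showing. The other jars stand untouched. The upward force is steady at about 24 N against the stop, so I'm handing the job in.

```bash
python3 -c "
from workcell import workorder,monitor
print(workorder.job_done()); o=monitor.get_obs();print(o['t'],o['eef_pos'],o['force'],o['grip_width'])"
```

```text
the job is handed in; nothing more can be done
None
the job is handed in; nothing more can be done
```

I put the medium jar in the well, meshed it with the driver, pressed it down to the spring ring's stop, and handed the job in at about 12.7 s while still gripping it. No verdict is reported, so I judged success from my own checks.

**Choosing the jar:** I picked the jar at top-view pixel (423,232). Its collar measured about 31.5 mm radius including the ribs, and its top about 97 mm. The other jars measured as the large and small ones, and the yellow one is a look-alike.

**Fitting it:** I turned it about 6° to line up its ribs with the driver's teeth. It passed the level of the teeth without resistance.

**Last checks:**
- **Depth:** from the arm's position, the underside is at about z = 77.7 mm, roughly 20 mm below the mouth.
- **Push:** the upward force on the tool was steady at about 24 N, and the last 1 mm of commanded travel moved the jar only 0.2 mm, so it is against the stop.
- **Grip and tilt:** the finger opening was 45 mm and the tool's tilt about 0.002 rad.
- **Other objects:** the small and large jars, the yellow look-alike and the flask behind the mill looked untouched in the last picture. The other flask and the bulb were not in that crop, and the arm was not sent near them.

**Disagreements:**
- A sideways push of about 5 to 7 N remained at the end, probably the collar leaning lightly on the well or the driver.
- The depth-based circle fits in the scene camera were 1 to 2 mm off. I used the outline edges and the force readings for the final alignment instead.

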